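Set the amber lens blank on the blocking stand

ROBOT

A 6-joint arm with a two-finger parallel gripper is mounted at the origin on a cart in front of the work surface, level with it; the furniture and walls round the work are solid. World frame = base frame: x ahead of the robot, y to its left, z up, the work surface at z = 0. Lengths are in m, angles in rad, forces in N, time in s.
With the tool pointing down it reaches from about 0.3 to 0.775 m from the base axis. Payload 14.6 kg.
Tool frame: the origin (TCP) lies on the mounting face of the last link; the fingertips stand 199 mm ahead of it and the grasp point (between the pads) lies 180 mm ahead of it; z points along the fingers, y is the direction in which the jaws open and shut (so a half turn about z gives the same grasp; the last joint's range is limited). The gripper opens to 94 mm and grips with 3 to 60 N. Pads are 16 mm wide; open, the fingers measure 119 mm over their backs; the gripper's body (75 mm by 177 mm) begins 78 mm behind the grasp point.
Start: joints at [1.188, 0.3, 1.521, -0, 1.321, -0.067], TCP at [0.171, 0.523, 0.405] pointing down, gripper open.
Joint ranges: [-3.03, 3.03], [-0.79, 2.21], [0.23, 2.52], [-1.04, 4.18], [0, 3.07], [-2.55, 2.55]. Speed limits (rad/s): [2.22, 2.22, 2.57, 3.14, 3.14, 3.14].

INTERFACE

Orientations are given as a unit quaternion [x, y, z, w].
In Python, from cell import robot gives the robot as it stands.
- The arm moves only by the shell command python3 -m inch 'ROWS' [OPENING] [FORCE]. ROWS is JSON, a list of rows, each a list of 6 numbers: the shift along the tool's x, y, z in m, then the turn, a rotation vector about the tool's x, y, z in rad. A call has 1 to 5 rows; each row is the pose to reach, as a shift and turn from the pose commanded when the call began, along the tool's axes at that moment; what a row does not reach only later rows make up. A row lasts 1/12 s, in which the tool goes at most 41.7 mm and 7.16 degrees, less where a joint would pass 70% of its speed; a pose out of reach is approached as far as the arm can. A call with a gripper value outside its range is refused whole. OPENING is the opening in per cent of the stroke, from 0 (shut) to 100 (fully open), set as the call begins (- or left out, the last holds). The fingers move at their own pace and stop on an object; FORCE is the grip in N (left out, the last holds). Time passes only in rows, so rows that repeat a pose let the fingers close. It gives the time, the measured TCP pose, the force and the opening at its end, in the units of the state.
- robot.sense(): the state, without advancing time (a new reading comes with each control period).
- robot.snapshot(name): name is "side" or "top"; returns the picture (384x512x3 uint8, red, green, blue); there is no depth.
- robot.get_calibration(name): a dict with "fx", "fy", "cx", "cy" (pixels), "extrinsics" (4x4, takes a point from camera to world coordinates). Camera axes: x right, y down, z forward; pixel columns grow to the right and rows downward; lengths in m; the calibration is good to about 2 mm. A picture is of the moment at which its call begins. get_calibration takes no time and is no camera call.
- robot.sign_off(): hands the job in, once; it reports no verdict.
Trained networks look in the newest picture that a camera, given by its name, has taken for a name from the list of things; names that differ only in an ending like _2 or _b are one class to them, and where a whole thing is asked for, a point or a joint stands for the part that bears it (a point fixed in the world has none). Each returns a list of dicts, best first, with "p" (0 to 1); they miss things now and then, are a little off and sometimes report something else, mostly with a low value. They report only what shows in the picture. A call takes as long as a camera call. They do not tell look-alikes from the thing itself.
- robot.boxes_of(camera, target): "bbox" ([left, top, right, bottom] in pixels, round what is visible of it).
The state is a dict: "t": time; "joint_positions": joint angles; "joint_vel": joint speeds; "joint_torque": joint torques, N m; "tool_pos": TCP position; "eef_rot": TCP orientation; "force": force on the tool from outside, world axes, zero at the start; "moment": the same for the moment, N m; "finger_gap": opening from 0.0 (shut) to 1.0 (fully open).
Only numpy, scipy, OpenCV 4.12 (cv2) and the standard library are available. Lean on these libraries where they do the work, as an engineer would, in place of code of your own. Each camera call takes 0.05 s, during which the arm holds its last target.

TASK

Pick up the amber-tinted lens blank and set it on the round black pad of the blocking stand, lying flat, dome upwards and centred, so that it overhangs the pad evenly all round. Put it down rather than dropping it, let go, and leave the green and the clear lens where they lie.

Things in the scene. Friction and masses are not known exactly. Their poses are not given: they have to be found in the camera images.
- amber_lens_center (a point): Loose amber (brown-orange) lens blank lying on the worktop: a disc 56 mm across, its upright edge 10 mm thick, the top domed to 14 mm, the underside flat; about 35 g. The point is on its axis, 7 mm above the underside; z points up out of the dome. Grasp from above across the edge (any direction), fingertips almost at the worktop. 25 mm or more is free round it
- green_lens_center (a point): Centre of a green-tinted lens blank of the same shape and size as the amber one (56 mm, point 7 mm above its underside, z up out of the dome). A bystander, to be left alone
- clear_lens_center (a point): Centre of a clear, colourless lens blank, a flat disc 62 mm in diameter and 6 mm thick (point 3 mm above its underside, z up). A bystander, to be left alone
- stand_pad (a point): Centre of the top face of the blocking stand's pad, where the lens goes; z up. The stand is fixed, 45 mm high: round grey foot 84 mm across, thin steel column, aluminium cup 42 mm across with a flat black rubber pad as wide. The lens overhangs the pad by 7 mm all round; seated, its centre point is 7 mm above this point
Things that resemble listed ones, but are neither listed nor needed, are in the scene too. Of the things that look like the part that bears amber_lens_center, take the one that is nearest to the robot's base at the start.

How it is judged:
By the outcome, as a careful person would: the job done as asked, in the order asked, and still so for the second after the job is handed in, with the robot touching nothing.
It also fails if it takes over 34 s, if anything falls off the work surface, if the arm or the gripper's body presses on something with over 40 N, if the wrist force passes 120 N, or if a joint passes its speed limit or range.

## Working session

There is one attempt and no reset: what is moved stays moved. The work goes in short steps, Python scripts to look and compute and a shell command to move; the robot and the scene stay as the last step left them, time stands still between calls to the robot, and variables do not carry over. Pictures are saved under pics/ and viewed, and the job is handed in when it is done.

```bash
mkdir -p pics; ls; python3 - <<'E'
from cell import robot
import cv2
s=robot.sense(); print({k:s[k] for k in('t','tool_pos','eef_rot','force','finger_gap')})
for n in('side','top'):
    im=robot.snapshot(n); cv2.imwrite(f'pics/{n}0.png',im[:,:,::-1])
    c=robot.get_calibration(n);print(n,c)
    for t in('amber_lens_center','green_lens_center','clear_lens_center','stand_pad'):
        print(t,[(d['p'],[round(v) for v in d['bbox']]) for d in robot.boxes_of(n,t)])
E
```

```text
pics
{'t': 0.0, 'tool_pos': array([0.17079149, 0.52278149, 0.4040697 ]), 'eef_rot': array([ 1.57231493e-01,  9.87561594e-01, -5.81273873e-04, -1.36181252e-04]), 'force': array([0.02864262, 0.8117519 , 0.84298246]), 'finger_gap': 1.0011085692415744}
side {'fx': 403.9085533980125, 'fy': 403.9085533980125, 'cx': 254.15853733151943, 'cy': 186.69288164333364, 'extrinsics': array([[ 0.99963446, -0.02687184, -0.00297469,  0.47078135],
       [-0.01554507, -0.66129799,  0.74996222, -0.64574438],
       [-0.02212003, -0.74964183, -0.66147398,  0.62268451],
       [ 0.        ,  0.        ,  0.        ,  1.        ]])}
amber_lens_center [(0.86, [228, 235, 259, 256]), (0.69, [273, 191, 293, 204]), (0.65, [280, 220, 307, 243])]
green_lens_center [(0.81, [228, 291, 264, 327])]
clear_lens_center [(0.92, [219, 199, 250, 219])]
stand_pad [(0.56, [220, 128, 260, 158])]
top {'fx': 482.0284456639689, 'fy': 482.0284456639689, 'cx': 261.1869871236361, 'cy': 188.45528262504357, 'extrinsics': array([[ 2.77279843e-02, -9.83715143e-01,  1.77582870e-01,
         3.04318998e-01],
       [-9.99583455e-01, -2.58634592e-02,  1.28061781e-02,
        -5.32924607e-04],
       [-8.00472401e-03, -1.77863989e-01, -9.84022523e-01,
         1.00844769e+00],
       [ 0.00000000e+00,  0.00000000e+00,  0.00000000e+00,
         1.00000000e+00]])}
amber_lens_center [(0.95, [308, 199, 336, 223]), (0.91, [250, 158, 275, 182]), (0.78, [298, 151, 320, 178])]
green_lens_center [(0.83, [380, 200, 402, 225])]
clear_lens_center [(0.68, [259, 206, 292, 235])]
stand_pad [(0.84, [148, 192, 185, 232])]
```

View pics/side0.png

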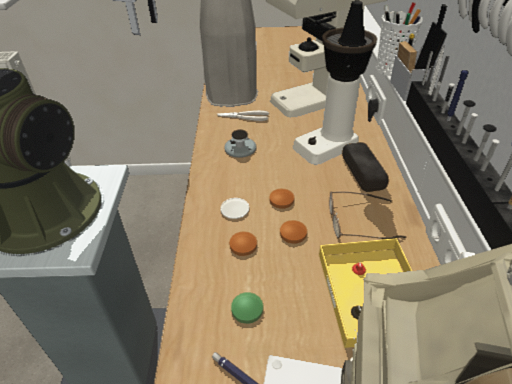

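View pics/top0.png

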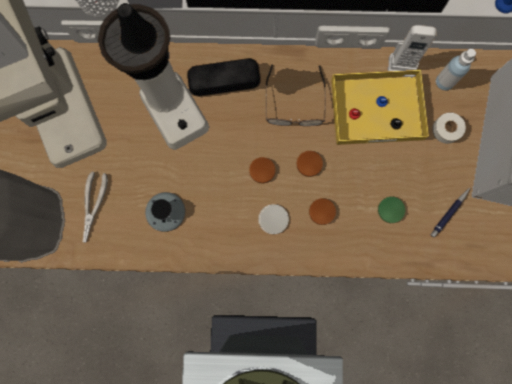

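```bash
cat > h.py <<'E'
import numpy as np
from cell import robot
def ray(n,u,v,z):
    c=robot.get_calibration(n);T=c['extrinsics']
    d=T[:3,:3]@np.array([(u-c['cx'])/c['fx'],(v-c['cy'])/c['fy'],1]);o=T[:3,3]
    return (o+d*(z-o[2])/d[2])
def proj(n,p):
    c=robot.get_calibration(n);T=c['extrinsics']
    q=T[:3,:3].T@(np.asarray(p)-T[:3,3]);return q[0]/q[2]*c['fx']+c['cx'],q[1]/q[2]*c['fy']+c['cy']
E
python3 - <<'E'
from h import *
np.set_printoptions(precision=4,suppress=True)
B={'top':{'amber':[(308,199,336,223),(250,158,275,182),(298,151,320,178)],'green':[(380,200,402,225)],'clear':[(259,206,292,235)],'pad':[(148,192,185,232)]},
'side':{'amber':[(228,235,259,256),(273,191,293,204),(280,220,307,243)],'green':[(228,291,264,327)],'clear':[(219,199,250,219)],'pad':[(220,128,260,158)]}}
for n in B:
  for k in B[n]:
    for b in B[n][k]:
      z=.045 if k=='pad' else .007
      p=ray(n,(b[0]+b[2])/2,(b[1]+b[3])/2,z);print(n,k,p,np.hypot(*p[:2]), np.linalg.norm(ray(n,b[0],b[1],z)-ray(n,b[2],b[1],z)))
E
```

```text
top amber [ 0.4405 -0.116   0.007 ] 0.4555042945217013 0.05876538480829132
top amber [0.525  0.0108 0.007 ] 0.525087081594876 0.0533917486336531
top amber [ 0.5395 -0.0878  0.007 ] 0.5466210727599019 0.04703493098785361
top green [ 0.4412 -0.2599  0.007 ] 0.5120203074559443 0.04604886329359227
top clear [ 0.4179 -0.0192  0.007 ] 0.41837943521226756 0.06918667907784493
top pad [0.4249 0.2016 0.045 ] 0.4703160238333447 0.07529685948907967
side amber [ 0.4442 -0.1228  0.007 ] 0.46083589631554295 0.06303593628022419
side amber [0.5318 0.0132 0.007 ] 0.531951421202368 0.045348800866127685
side amber [ 0.5461 -0.0892  0.007 ] 0.5533762845371485 0.056590981859875454
side green [ 0.4491 -0.2644  0.007 ] 0.5211314415430625 0.06426702238527164
side clear [ 0.4242 -0.0192  0.007 ] 0.42462022928188026 0.06930676885523039
side pad [0.4358 0.1736 0.045 ] 0.4690839802035741 0.10391519717177553
```

The amber candidates are, top (322,211) / side (243,245); top (262,170) / side (282,198); and top (310,164) / side (293,231). Their distances from the base are 0.46, 0.53 and 0.55 m. The nearest is top (322,211). Next I'll check it in a crop and refine both centres.

```bash
cat >> h.py <<'E'
import cv2
from scipy.optimize import least_squares
def lensmask(n,im,uv,r=26):
    h=cv2.cvtColor(im,cv2.COLOR_RGB2HSV)
    m=((h[...,0]<16)&(h[...,1]>165)&(h[...,2]>60)).astype(np.uint8)
    k,l,st,ce=cv2.connectedComponentsWithStats(m)
    j=min((i for i in range(1,k) if st[i,4]>60),key=lambda i:np.hypot(*(ce[i]-uv)))
    return ce[j],st[j]
def padmask(n,im,uv):
    g=im.max(2); m=(g<45).astype(np.uint8)
    k,l,st,ce=cv2.connectedComponentsWithStats(m)
    j=min((i for i in range(1,k) if st[i,4]>30),key=lambda i:np.hypot(*(ce[i]-uv)))
    return ce[j],st[j]
a=np.linspace(0,2*np.pi,72,endpoint=False)
def modelc(n,c,prof):
    P=[proj(n,(c[0]+r*np.cos(t),c[1]+r*np.sin(t),c[2]+z)) for r,z in prof for t in a]
    hl=cv2.convexHull(np.array(P,np.float32)); M=cv2.moments(hl)
    return np.array([M['m10']/M['m00'],M['m01']/M['m00']]),cv2.boundingRect(hl),M['m00']
LENS=[(.028,-.007),(.028,.003),(.02,.005),(.01,.0068)]
PAD=[(.021,0)]
def solve(n,uv,z,prof,x0):
    r=least_squares(lambda p:modelc(n,(p[0],p[1],z),prof)[0]-uv,x0,diff_step=1e-3)
    return r.x
E
python3 - <<'E'
from h import *
np.set_printoptions(precision=4,suppress=True)
I={n:cv2.imread(f'pics/{n}0.png')[:,:,::-1].copy() for n in('top','side')}
for n,uv in(('top',(322,211)),('side',(243,245)),('top',(262,170)),('top',(310,164))):
    c,s=lensmask(n,I[n],uv);p=solve(n,c,.007,LENS,(.44,-.12));print(n,c,s,'->',p,modelc(n,(*p,.007),LENS)[1:])
for n,uv in(('top',(162,209)),('side',(239,134))):
    c,s=padmask(n,I[n],uv);p=solve(n,c,.045,PAD,(.43,.19));print('pad',n,c,s,'->',p,modelc(n,(*p,.045),PAD)[1:])
A=cv2.resize(I['top'][185:240,295:350],(390,390),interpolation=cv2.INTER_CUBIC);B=cv2.resize(I['top'][180:240,135:195],(390,390),interpolation=cv2.INTER_CUBIC)
C=cv2.resize(I['side'][120:165,210:270],(390,292));D=cv2.resize(I['side'][225:270,215:275],(390,292))
cv2.imwrite('pics/c0.png',np.vstack([np.hstack([A,B])[:300],np.hstack([D,C])])[:,:,::-1])
E
```

```text
Traceback (most recent call last):
  File "h.py", line 31, in solve
    r=least_squares(lambda p:modelc(n,(p[0],p[1],z),prof)[0]-uv,x0,diff_step=1e-3)
  File "h.py", line 31, in <lambda>
    r=least_squares(lambda p:modelc(n,(p[0],p[1],z),prof)[0]-uv,x0,diff_step=1e-3)
                             ~~~~~~^^^^^^^^^^^^^^^^^^^^^^
  File "h.py", line 25, in modelc
    P=[proj(n,(c[0]+r*np.cos(t),c[1]+r*np.sin(t),c[2]+z)) for r,z in prof for t in a]
       ~~~~^^^^^^^^^^^^^^^^^^^^^^^^^^^^^^^^^^^^^^^^^^^^^^
  File "h.py", line 8, in proj
    c=robot.get_calibration(n);T=c['extrinsics']
ValueError: time passes only in moves, steps and waits
```

```bash
python3 - <<'E'
s=open('h.py').read().replace("from cell import robot\n","from cell import robot\nCAL={n:robot.get_calibration(n) for n in('top','side')}\n",1).replace("c=robot.get_calibration(n);","c=CAL[n];")
open('h.py','w').write(s)
E
python3 - <<'E'
from h import *
np.set_printoptions(precision=4,suppress=True)
I={n:cv2.imread(f'pics/{n}0.png')[:,:,::-1].copy() for n in('top','side')}
for n,uv in(('top',(322,211)),('side',(243,245)),('top',(262,170)),('top',(310,164))):
    c,s=lensmask(n,I[n],uv);p=solve(n,c,.007,LENS,(.44,-.12));print(n,c,s,'->',p,modelc(n,(*p,.007),LENS)[1:])
for n,uv in(('top',(162,209)),('side',(239,134))):
    c,s=padmask(n,I[n],uv);p=solve(n,c,.045,PAD,(.43,.19));print('pad',n,c,s,'->',p,modelc(n,(*p,.045),PAD)[1:])
A=cv2.resize(I['top'][185:240,295:350],(390,390),interpolation=cv2.INTER_CUBIC);B=cv2.resize(I['top'][180:240,135:195],(390,390),interpolation=cv2.INTER_CUBIC)
C=cv2.resize(I['side'][120:165,210:270],(390,292));D=cv2.resize(I['side'][225:270,215:275],(390,292))
cv2.imwrite('pics/c0.png',np.vstack([np.hstack([A,B])[:300],np.hstack([D,C])])[:,:,::-1])
E
```

```text
top [322.0971 211.0019] [310 199  26  25 515] -> [ 0.4408 -0.1163] ((308, 197, 28, 28), 579.273306142306)
side [242.7488 243.3065] [230 232  26  23 434] -> [ 0.4426 -0.1147] ((228, 230, 29, 26), 564.6897672069026)
top [261.9719 169.6954] [250 158  25  25 499] -> [0.526 0.012] ((248, 156, 28, 28), 556.4533814351307)
top [309.2869 163.1813] [297 151  26  25 502] -> [ 0.5429 -0.0885] ((295, 149, 28, 28), 557.5107270178851)
pad top [161.1184 209.0526] [152 200  20  22 304] -> [0.4307 0.2128] ((150, 198, 22, 22), 336.02429996896535)
pad side [239.3333 134.4545] [233 131  14   8  33] -> [0.4337 0.2114] ((231, 129, 17, 11), 121.12503127474338)
```

View pics/c0.png

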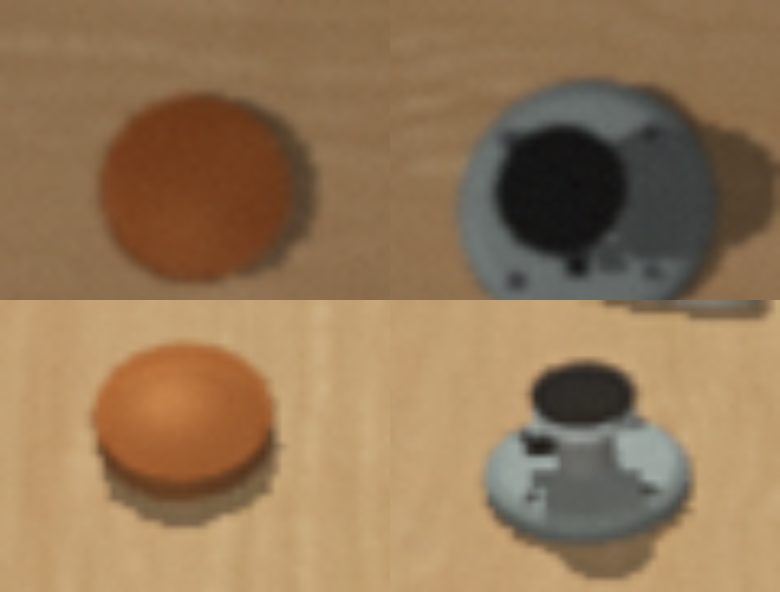

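Crop shows a single domed orange disc about 28 px wide at top (322,211), so that's my choice. The black pad is at top (161,209) and side (239,134). My estimates are lens (0.4415,-0.116) and pad (0.432,0.212), and the two cameras agree within 2–3 mm. I'll go over there keeping the same orientation, since the jaw direction (0.31,0.95) clears the neighbouring lenses.

```bash
python3 -m inch '[[-0.022,-0.026,0,0,0,0],[-0.045,-0.052,0,0,0,0],[-0.068,-0.078,0,0,0,0],[-0.091,-0.104,0,0,0,0],[-0.114,-0.131,0,0,0,0]]' 82 20
python3 -m inch '[[-0.022,-0.026,0,0,0,0],[-0.045,-0.052,0,0,0,0],[-0.068,-0.078,0,0,0,0],[-0.091,-0.104,0,0,0,0],[-0.114,-0.131,0,0,0,0]]'
```

```text
t: 0.92
tool_pos: [0.2387, 0.3614, 0.4046]
eef_rot: [0.157, 0.988, 0.0, 0.0]
force: [1.1, 0.8, -0.5]
finger_gap: 0.82
t: 1.33
tool_pos: [0.3063, 0.2014, 0.4049]
eef_rot: [0.157, 0.988, 0.0, 0.0]
force: [0.9, 0.1, -0.5]
finger_gap: 0.818
```

```bash
python3 -m inch '[[-0.022,-0.026,0,0,0,0],[-0.045,-0.052,0,0,0,0],[-0.068,-0.078,0.01,0,0,0],[-0.091,-0.104,0.02,0,0,0],[-0.114,-0.131,0.03,0,0,0]]'
python3 -m inch '[[-0.022,-0.026,0.02,0,0,0],[-0.045,-0.052,0.04,0,0,0],[-0.068,-0.078,0.06,0,0,0],[-0.091,-0.104,0.08,0,0,0],[-0.114,-0.130,0.10,0,0,0]]'
python3 -m inch '[[0,0,0,0,0,0],[0,0,0,0,0,0]]'
python3 - <<'E'
from h import *
s=robot.sense();print(s['tool_pos'],s['eef_rot'])
for n,b in(('top',(290,180,370,240)),('side',(170,140,330,260))):
    im=robot.snapshot(n);cv2.imwrite(f'pics/{n}1.png',im[:,:,::-1])
    
    print(n,lensmask(n,im,(322,211) if n=='top' else (243,244)))
E
```

```text
t: 1.75
tool_pos: [0.374, 0.0413, 0.3746]
eef_rot: [0.157, 0.988, 0.0, 0.001]
force: [1.2, 0.7, -0.3]
finger_gap: 0.819
t: 2.17
tool_pos: [0.4421, -0.1178, 0.2737]
eef_rot: [0.157, 0.988, -0.0, 0.0]
force: [0.8, 0.5, 0.3]
finger_gap: 0.818
t: 2.33
tool_pos: [0.4418, -0.117, 0.2734]
eef_rot: [0.158, 0.987, 0.0, -0.001]
force: [0.2, 1.1, -0.1]
finger_gap: 0.821
[ 0.44184631 -0.11699285  0.27344933] [ 1.58441786e-01  9.87367344e-01  2.63988442e-04 -1.36359747e-03]
top (array([306.51190476, 157.36904762]), array([298, 151,  17,  16, 168], dtype=int32))
side (array([243.17560976, 243.8195122 ]), array([230, 232,  26,  23, 410], dtype=int32))
```

View pics/side1.png

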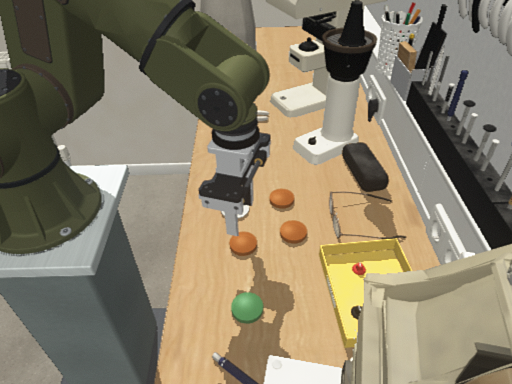

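View pics/top1.png

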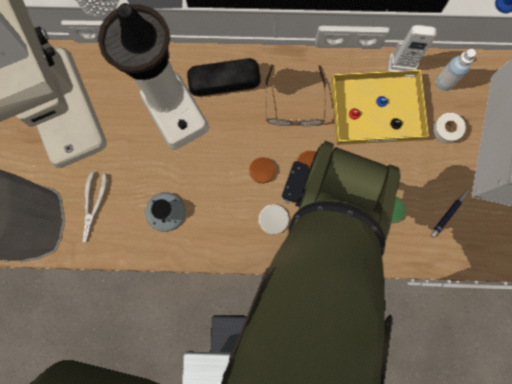

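The side view has the front finger's tip at about (233,235), over the lens at (243,244). The arm hides the lens from the top camera. I'll go down in two stages and look again in between.

```bash
python3 -m inch '[[0,0,0.02,0,0,0],[0,0,0.04,0,0,0],[0,0,0.05,0,0,0],[0,0,0.05,0,0,0]]'
python3 - <<'E'
from h import *
s=robot.sense();print(s['tool_pos'])
p=s['tool_pos'];y=np.array([.3106,.9506,0]);x=np.array([-.9506,.3106,0])
im=robot.snapshot('side')
L=solve('side',lensmask('side',cv2.imread('pics/side0.png')[:,:,::-1].copy(),(243,244))[0],.007,LENS,(.44,-.12));print(L)
A=cv2.resize(im[205:280,195:295],(800,600),interpolation=cv2.INTER_CUBIC)
def mk(q,c):
    u,v=proj('side',q);cv2.circle(A,(int((u-195+.5)*8),int((v-205+.5)*8)),4,c,-1)
for d in(-1,1):
  for e in(-.008,.008):
    mk(p+y*d*(.094*.82/2)+x*e-np.array([0,0,.199]),(0,0,255))
    mk(p+y*d*(.094*.82/2)+x*e-np.array([0,0,.180]),(0,255,255))
for t in a[::3]: mk((L[0]+.028*np.cos(t),L[1]+.028*np.sin(t),.010),(0,255,0))
cv2.imwrite('pics/s2.png',A[:,:,::-1])
E
```

```text
t: 2.77
tool_pos: [0.4414, -0.115, 0.2239]
eef_rot: [0.157, 0.988, 0.0, -0.001]
force: [0.2, 0.1, -0.5]
finger_gap: 0.816
[ 0.44143292 -0.11499694  0.22388863]
[ 0.44257495 -0.11467634]
```

View pics/s2.png

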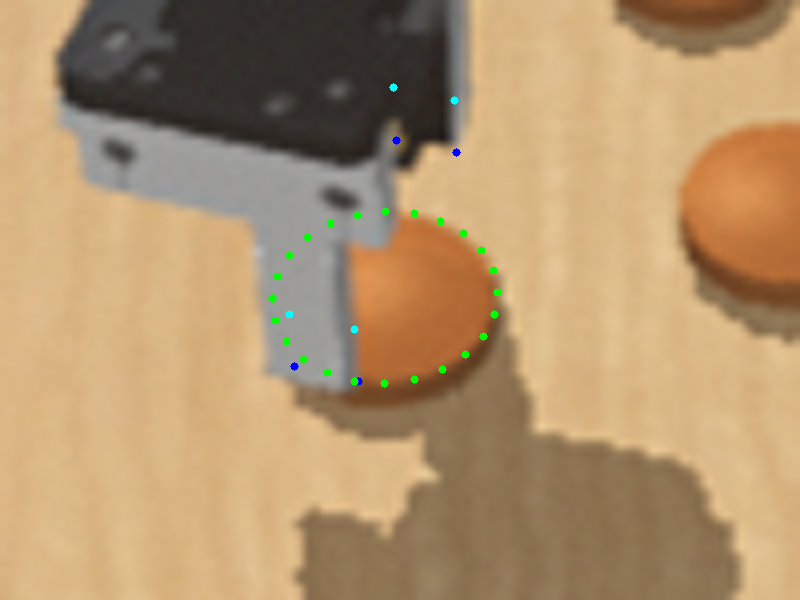

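The projected fingertip points land on the finger's lower edge, and the jaws straddle the lens to within about 1 mm. Going down and gripping.

```bash
python3 -m inch '[[-0.001,0,0.01,0,0,0],[-0.001,0,0.018,0,0,0],[-0.001,0,0.022,0,0,0],[-0.001,0,0.022,0,0,0],[-0.001,0,0.022,0,0,0]]'
python3 -m inch '[[0,0,0,0,0,0],[0,0,0,0,0,0],[0,0,0,0,0,0],[0,0,0,0,0,0],[0,0,0,0,0,0]]' 0 15
python3 -m inch '[[0,0,0,0,0,0],[0,0,0,0,0,0],[0,0,0,0,0,0],[0,0,0,0,0,0],[0,0,0,0,0,0]]'
```

```text
t: 3.23
tool_pos: [0.4428, -0.1163, 0.2026]
eef_rot: [0.157, 0.988, 0.0, -0.0]
force: [0.0, -0.2, 0.5]
finger_gap: 0.82
t: 3.65
tool_pos: [0.4428, -0.1163, 0.2028]
eef_rot: [0.157, 0.988, -0.0, 0.0]
force: [-0.7, 0.4, 2.9]
finger_gap: 0.587
t: 4.07
tool_pos: [0.4429, -0.1163, 0.2028]
eef_rot: [0.157, 0.988, -0.0, 0.0]
force: [-0.3, -0.5, 6.0]
finger_gap: 0.589
```

```bash
python3 -m inch '[[0,0,-0.01,0,0,0],[0,0,-0.03,0,0,0],[0,0,-0.06,0,0,0],[0,0,-0.09,0,0,0],[0,0,-0.1,0,0,0]]' - 20
python3 - <<'E'
from h import *
s=robot.sense();print(s['tool_pos'],s['finger_gap'],s['force'])
im=robot.snapshot('side');cv2.imwrite('pics/s3.png',cv2.resize(im[140:260,170:330],(800,600))[:,:,::-1])
E
```

```text
t: 4.48
tool_pos: [0.4431, -0.1163, 0.3067]
eef_rot: [0.157, 0.988, -0.0, 0.002]
force: [0.3, 0.5, 0.6]
finger_gap: 0.589
[ 0.4430894  -0.1163347   0.30669538] 0.5888687867062029 [0.32862194 0.46772093 0.63410682]
```

View pics/s3.png

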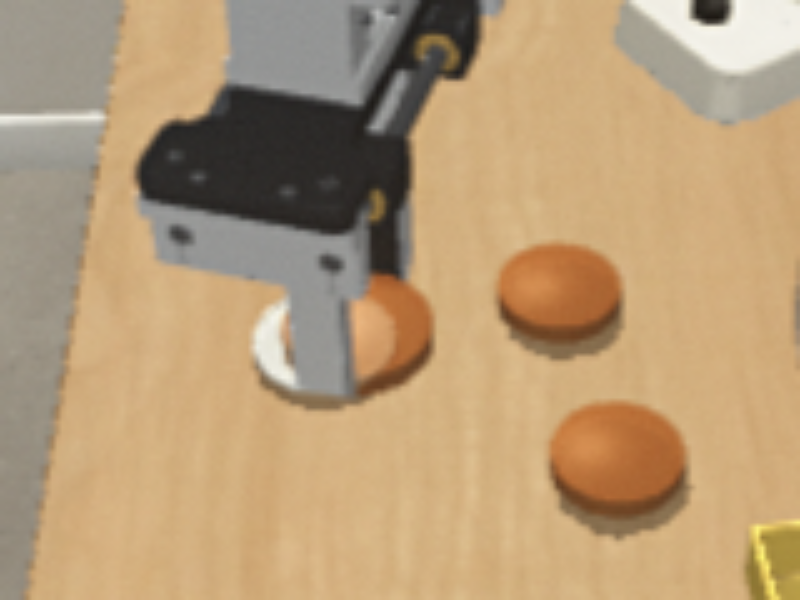

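The lens is held between the fingers, at about (360,330) in the enlarged view. Carrying it to above the stand.

```bash
python3 -m inch '[[0.008,0.022,0,0,0,0],[0.019,0.053,0,0,0,0],[0.030,0.084,0,0,0,0],[0.042,0.117,0,0,0,0],[0.053,0.148,0,0,0,0]]'
python3 -m inch '[[0.012,0.033,0,0,0,0],[0.024,0.066,0,0,0,0],[0.036,0.099,0,0,0,0],[0.047,0.132,0,0,0,0],[0.058,0.161,0,0,0,0]]'
python3 -m inch '[[0,0,0.02,0,0,0],[0,0,0.035,0,0,0],[0,0,0.042,0,0,0],[0,0,0.042,0,0,0],[0,0,0.042,0,0,0]]'
python3 - <<'E'
from h import *
s=robot.sense();p=s['tool_pos'];print(p,s['eef_rot'],s['finger_gap'],s['force'])
for n in('top','side'):
    im=robot.snapshot(n);cv2.imwrite(f'pics/{n}4.png',im[:,:,::-1])
E
```

```text
t: 4.95
tool_pos: [0.4377, 0.0424, 0.3016]
eef_rot: [0.157, 0.988, -0.0, -0.001]
force: [1.1, 0.0, -1.0]
finger_gap: 0.587
t: 5.37
tool_pos: [0.4326, 0.2139, 0.3015]
eef_rot: [0.157, 0.988, -0.0, -0.001]
force: [0.8, -0.9, -0.2]
finger_gap: 0.587
t: 5.78
tool_pos: [0.4333, 0.2117, 0.2604]
eef_rot: [0.157, 0.988, -0.0, -0.0]
force: [0.7, -1.1, -0.9]
finger_gap: 0.586
[0.43329552 0.21167796 0.26037951] [ 1.57475127e-01  9.87522795e-01 -2.89013008e-04 -4.79774389e-04] 0.5857701523639857 [ 0.73412578 -1.06994713 -0.90804583]
```

View pics/side4.png

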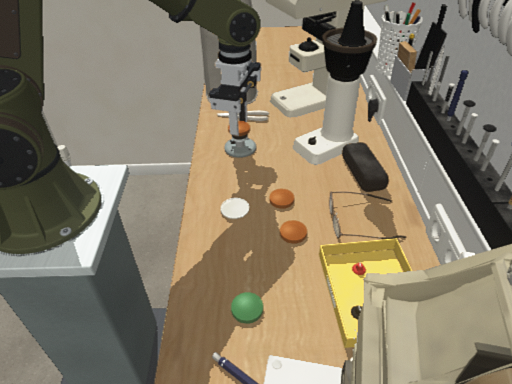

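View pics/top4.png

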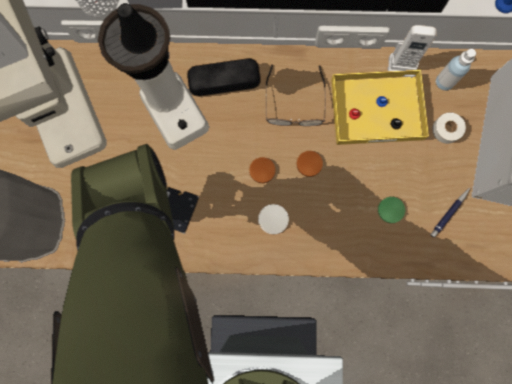

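```bash
python3 - <<'E'
from h import *
np.set_printoptions(precision=4,suppress=True)
I={n:cv2.imread(f'pics/{n}0.png') for n in('top','side')}
# pad: sweep model centre; score = darkness inside ellipse vs ring just outside
from scipy.optimize import minimize
def score(n,p,prof,img,z):
    def hull(r): 
        return np.array([proj(n,(p[0]+r*np.cos(t),p[1]+r*np.sin(t),z)) for t in a],np.float32)
    g=img.astype(np.float32)
    def s(q): return cv2.remap(g,q[:,0].reshape(-1,1),q[:,1].reshape(-1,1),cv2.INTER_CUBIC).ravel()
    ins=sum(np.minimum(s(hull(r)),90).mean() for r in(.016,.0185));out=sum(np.minimum(s(hull(r)),90).mean() for r in(.0235,.0255))
    return out-ins
for n in('top','side'):
    g=I[n].max(2);best=max(((score(n,(x,y),None,g,.045),x,y) for x in np.arange(.424,.440,.0005) for y in np.arange(.204,.220,.0005)))
    print(n,best)
# lens in hand, side view
im=cv2.imread('pics/side4.png')
s=robot.sense();p=s['tool_pos']
A=cv2.resize(im[105:165,200:280],(800,600),interpolation=cv2.INTER_CUBIC)
def mk(q,c):
    u,v=proj('side',q);cv2.circle(A,(int((u-200+.5)*10),int((v-105+.5)*10)),3,c,-1)
c=p+np.array([-.9506,.3106,0])*.001
for t in a[::2]:
    mk((c[0]+.028*np.cos(t),c[1]+.028*np.sin(t),.0576+.010),(0,255,0))
    mk((c[0]+.028*np.cos(t),c[1]+.028*np.sin(t),.0576),(255,255,0))
    mk((.4325+.021*np.cos(t),.212+.021*np.sin(t),.045),(0,0,255))
    mk((.4325+.042*np.cos(t),.212+.042*np.sin(t),.008),(255,0,255))
cv2.imwrite('pics/s4.png',A)
E
```

```text
top (np.float32(108.800934), np.float64(0.431), np.float64(0.2135))
side (np.float32(90.04153), np.float64(0.4335), np.float64(0.212))
```

View pics/s4.png

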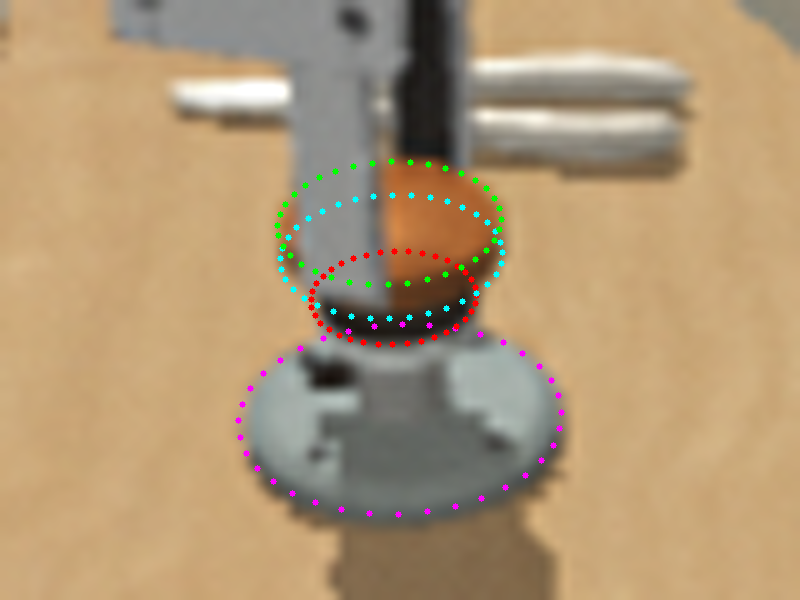

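The pad estimate is (0.432,0.213) and the lens is already aligned across the jaws, so along the jaws I need +0.5 mm. I'll lower it, slowly at the end, and watch the force.

```bash
python3 -m inch '[[0,0.0005,0.004,0,0,0],[0,0.0005,0.008,0,0,0],[0,0.0005,0.0105,0,0,0],[0,0.0005,0.0105,0,0,0],[0,0.0005,0.0105,0,0,0]]'
python3 -m inch '[[0,0,0.0005,0,0,0],[0,0,0.001,0,0,0],[0,0,0.001,0,0,0],[0,0,0.001,0,0,0]]'
python3 -m inch '[[0,0,0.0005,0,0,0],[0,0,0.0007,0,0,0],[0,0,0.0007,0,0,0],[0,0,0.0007,0,0,0]]'
```

```text
t: 6.3
tool_pos: [0.4334, 0.2123, 0.25]
eef_rot: [0.157, 0.988, -0.0, -0.0]
force: [-0.5, -0.8, 0.1]
finger_gap: 0.588
t: 6.63
tool_pos: [0.4334, 0.2124, 0.2492]
eef_rot: [0.157, 0.988, -0.0, 0.0]
force: [0.1, 0.5, -1.4]
finger_gap: 0.59
t: 6.97
tool_pos: [0.4334, 0.2124, 0.2484]
eef_rot: [0.157, 0.988, 0.0, 0.0]
force: [-0.8, -0.5, -0.5]
finger_gap: 0.585
```

```bash
python3 -m inch '[[0,0,0.0005,0,0,0],[0,0,0.0005,0,0,0],[0,0,0.0005,0,0,0]]'
python3 -m inch '[[0,0,0.0005,0,0,0],[0,0,0.0005,0,0,0],[0,0,0.0005,0,0,0]]'
```

```text
t: 7.22
tool_pos: [0.4334, 0.2124, 0.2479]
eef_rot: [0.157, 0.988, -0.0, -0.0]
force: [-0.2, 1.3, -0.5]
finger_gap: 0.588
t: 7.47
tool_pos: [0.4334, 0.2124, 0.2478]
eef_rot: [0.157, 0.988, 0.0, 0.0]
force: [-1.9, -1.6, 5.6]
finger_gap: 0.583
```

Contact shows as +5.6 N at z = 0.2478, the height predicted for seating. One look before letting go.

```bash
cat > ov.py <<'E'
from h import *
import sys
def ov(n,im,c,pad,box,out):
    x0,y0,w,h=box;k=600//h
    A=cv2.resize(im[y0:y0+h,x0:x0+w],(w*k,h*k),interpolation=cv2.INTER_CUBIC)[:,:,::-1].copy()
    def mk(q,col):
        u,v=proj(n,q);cv2.circle(A,(int((u-x0+.5)*k),int((v-y0+.5)*k)),2,col,-1)
    for t in a[::2]:
        mk((c[0]+.028*np.cos(t),c[1]+.028*np.sin(t),.055),(0,255,0));mk((c[0]+.028*np.cos(t),c[1]+.028*np.sin(t),.045),(255,255,0))
        mk((pad[0]+.042*np.cos(t),pad[1]+.042*np.sin(t),.008),(255,0,255))
    cv2.imwrite(out,A)
E
python3 - <<'E'
from ov import *
im=robot.snapshot('side');ov('side',im,(.4335,.212),(.4335,.212),(200,105,80,60),'pics/s5.png')
E
```

```text
(no output)
```

View pics/s5.png

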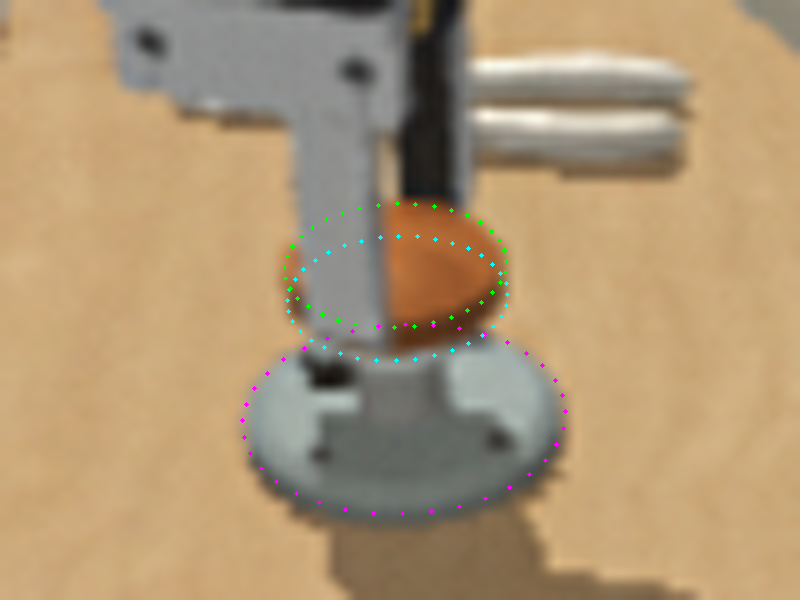

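```bash
python3 -m inch '[[0,0,-0.0003,0,0,0],[0,0,-0.0003,0,0,0],[0,0,-0.0003,0,0,0],[0,0,-0.0003,0,0,0],[0,0,-0.0003,0,0,0]]' 80
python3 -m inch '[[0,0,-0.01,0,0,0],[0,0,-0.03,0,0,0],[0,0,-0.06,0,0,0],[0,0,-0.09,0,0,0],[0,0,-0.11,0,0,0]]'
python3 -m inch '[[0.03,-0.02,0,0,0,0],[0.065,-0.04,0,0,0,0],[0.1,-0.06,0,0,0,0],[0.13,-0.08,0,0,0,0],[0.15,-0.1,0,0,0,0]]'
python3 - <<'E'
from h import *
print(robot.sense()['tool_pos'])
for n in('top','side'): cv2.imwrite(f'pics/{n}6.png',robot.snapshot(n)[:,:,::-1])
E
```

```text
t: 7.93
tool_pos: [0.4334, 0.2124, 0.2477]
eef_rot: [0.157, 0.988, -0.0, -0.0]
force: [0.6, -0.0, 0.2]
finger_gap: 0.799
t: 8.35
tool_pos: [0.4333, 0.2124, 0.3612]
eef_rot: [0.157, 0.988, 0.001, 0.001]
force: [1.0, 0.6, -0.3]
finger_gap: 0.797
t: 8.77
tool_pos: [0.2573, 0.1634, 0.3579]
eef_rot: [0.157, 0.988, 0.0, 0.0]
force: [-0.3, 0.1, 0.3]
finger_gap: 0.8
[0.25733748 0.16344685 0.35791952]
```

View pics/top6.png

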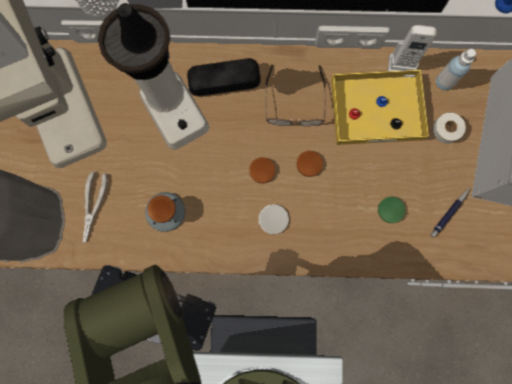

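View pics/side6.png

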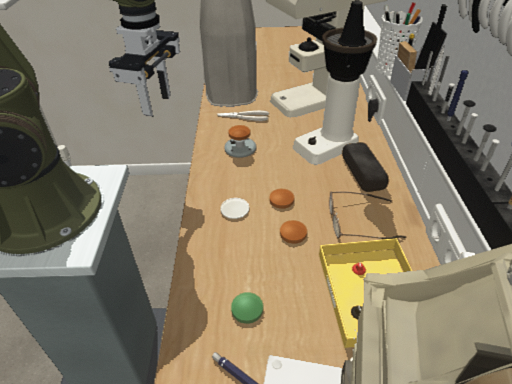

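The lens sits on the stand, at top (161,209) and side (239,133), with the arm clear. Now I'll compare lens and pad centres within each camera.

```bash
python3 - <<'E'
from ov import *
np.set_printoptions(precision=4,suppress=True)
for n,uv,pad,bx in(('top',(161,208),(.431,.2135),(125,180,80,60)),('side',(239,131),(.4335,.212),(200,105,80,60))):
    im=cv2.imread(f'pics/{n}6.png')[:,:,::-1].copy()
    c,s=lensmask(n,im,uv);p=solve(n,c,.052,LENS,(.43,.21));print(n,c,s,p,'err',p-pad,modelc(n,(*p,.052),LENS)[1:])
    # same mask bias check with tabletop lens earlier: model area vs mask
    ov(n,im,pad,pad,bx,f'pics/{n}7.png')
E
```

```text
top [161.3519 208.4462] [149 196  26  26 520] [0.4313 0.2112] err [ 0.0003 -0.0023] ((146, 194, 30, 29), 638.8397260226775)
side [239.0278 132.1065] [229 126  21  14 216] [0.4331 0.2148] err [-0.0004  0.0028] ((227, 124, 24, 16), 287.23284538660664)
```

View pics/top7.png

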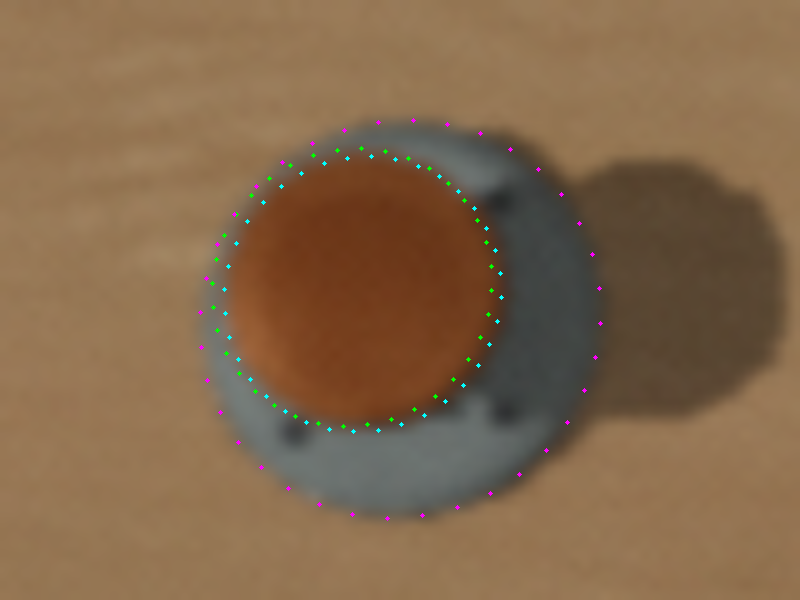

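View pics/side7.png

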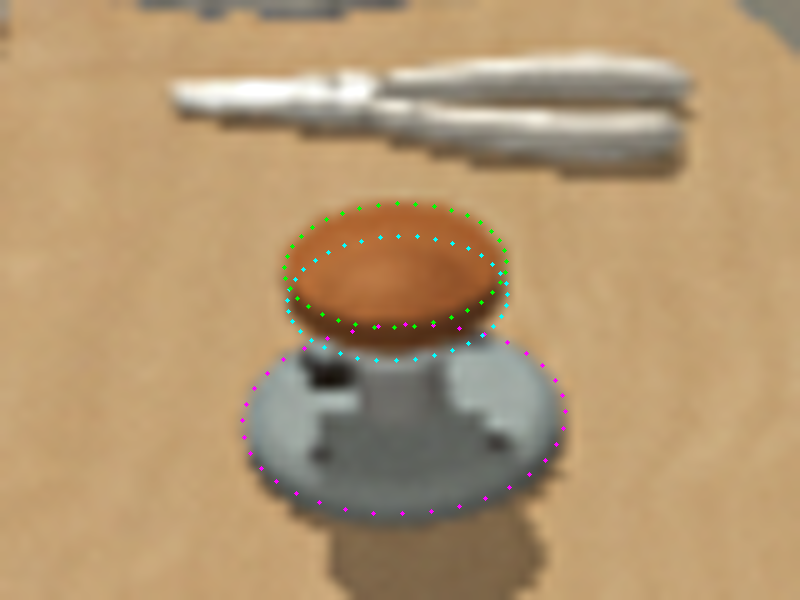

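The x centring agrees within 0.5 mm. In y the cameras disagree (-2.3 and +2.8 mm), and my side mask drops the shaded rim. I'll refine with sub-pixel contours that don't depend on shading.

```bash
cat > fit.py <<'E'
from h import *
np.set_printoptions(precision=4,suppress=True)
def contour(f,thr,uv,x0,y0,k=8):
    m=(f>thr).astype(np.uint8)
    nn,l,st,ce=cv2.connectedComponentsWithStats(m)
    j=l[int((uv[1]-y0+.5)*k),int((uv[0]-x0+.5)*k)]
    m=(l==j).astype(np.uint8); m=cv2.morphologyEx(m,cv2.MORPH_OPEN,cv2.getStructuringElement(2,(33,33)))
    cs,_=cv2.findContours(m,cv2.RETR_EXTERNAL,cv2.CHAIN_APPROX_NONE);c=max(cs,key=cv2.contourArea)
    return (c.reshape(-1,2)+.5)/k-.5+np.array([x0,y0]),cv2.contourArea(c)/k/k
def up(im,x0,y0,w,h,k=8): return cv2.resize(im[y0:y0+h,x0:x0+w].astype(np.float32),(w*k,h*k),interpolation=cv2.INTER_LINEAR)
def cen(c):
    M=cv2.moments(c.astype(np.float32).reshape(-1,1,2));return np.array([M['m10']/M['m00'],M['m01']/M['m00']]),c.min(0),c.max(0)
def lens(n,file,uv,z,thr):
    im=cv2.imread(file);x0,y0=uv[0]-30,uv[1]-26;u=up(im,x0,y0,60,52);b,g,r=u[...,0],u[...,1],u[...,2]
    f=(r-b)/(r+b+10)
    c,A=contour(f,thr,uv,x0,y0);ce,mn,mx=cen(c);p=solve(n,ce,z,LENS,(.43,.1));return p,ce,mn,mx,A,modelc(n,(*p,z),LENS)[2]
def pad(n,file,uv,thr):
    im=cv2.imread(file);x0,y0=uv[0]-30,uv[1]-26;u=up(im,x0,y0,60,52)
    c,A=contour(-u.max(2),-thr,uv,x0,y0);ce,mn,mx=cen(c);p=solve(n,ce,.045,PAD,(.43,.2));return p,ce,mn,mx,A,modelc(n,(*p,.045),PAD)[2]
E
python3 - <<'E'
from fit import *
for thr in(.45,.5,.55,.6):
  for n,f,uv,z in(('top','pics/top0.png',(322,211),.007),('side','pics/side0.png',(243,244),.007),('top','pics/top6.png',(161,209),.052),('side','pics/side6.png',(239,132),.052)):
    try: print('lens',thr,n,*lens(n,f,uv,z,thr))
    except Exception as e: print(thr,n,e)
for n,uv in(('top',(161,209)),('side',(239,134))):
  for thr in(45,55,65,75,90):
    try: print('pad',n,thr,*pad(n,f'pics/{n}0.png',uv,thr))
    except Exception as e: print(n,thr,e)
E
```

```text
lens 0.45 top [ 0.4408 -0.1163] [322.0939 210.9885] [309.1875 198.4375] [334.9375 223.4375] 505.8203125 579.2666346791666
lens 0.45 side [ 0.4423 -0.1135] [242.6386 242.8533] [229.4375 231.9375] [255.9375 254.1875] 460.171875 563.0270077139139
lens 0.45 top [0.4312 0.2114] [161.2548 208.4876] [148.4375 195.8125] [174.1875 221.1875] 507.5703125 638.8833866423229
lens 0.45 side [0.4326 0.2155] [238.8392 131.9552] [228.6875 125.3125] [249.1875 138.9375] 219.40625 286.84662876831135
lens 0.5 top [ 0.4412 -0.1162] [322.0373 210.8057] [309.6875 198.8125] [334.3125 222.8125] 462.5546875 579.1741011224221
lens 0.5 side [ 0.4421 -0.1152] [242.5 243.5] [212.5625 217.5625] [272.4375 269.4375] 3106.015625 565.3729744455777
lens 0.5 top [0.4315 0.2107] [161.5638 208.3567] [149.3125 196.3125] [173.8125 221.0625] 458.5234375 638.7464773742249
lens 0.5 side [0.4317 0.2176] [238.5 131.5] [208.5625 105.5625] [268.4375 157.4375] 3106.015625 285.70140905864537
lens 0.55 top [ 0.4418 -0.115 ] [321.5 210.5] [291.5625 184.5625] [351.4375 236.4375] 3106.015625 578.929620499257
lens 0.55 side [ 0.4421 -0.115
[... 1244 characters left out ...]

pad top 90 [0.4305 0.1936] [170.5879 209.3907] [150.0625 194.4375] [190.4375 223.1875] 825.1640625 336.3115976175759
pad side 45 [0.4315 0.2158] [238.5 133.5] [208.5625 107.5625] [268.4375 159.4375] 3106.015625 119.95760778500699
pad side 55 [0.4332 0.2117] [239.153  134.3837] [232.0625 130.3125] [246.1875 138.3125] 89.6328125 121.03393429680727
pad side 65 [0.4333 0.2118] [239.1903 134.3562] [231.9375 129.9375] [246.3125 138.4375] 98.7421875 121.00234664569143
pad side 75 [0.4334 0.2117] [239.2176 134.3748] [231.8125 129.8125] [246.4375 138.6875] 105.875 121.02560394257307
pad side 90 [0.4335 0.2116] [239.2608 134.4043] [231.6875 129.5625] [246.6875 139.0625] 115.6015625 121.06231252010912
```

```bash
python3 - <<'E'
from fit import *
for thr in(.2,.25,.3,.35,.4):
  for n,f,uv,z in(('top','pics/top6.png',(161,209),.052),('side','pics/side6.png',(239,132),.052),('top','pics/top0.png',(322,211),.007),('side','pics/side0.png',(243,244),.007)):
    print('lens',thr,n,*lens(n,f,uv,z,thr))
# raw profiles through the lens
for n,c,r in(('top',161,208),('side',239,132)):
    im=cv2.imread(f'pics/{n}6.png')[:,:,::-1].astype(int)
    print(n,'row');print([(x,*im[r,x]) for x in range(c-17,c+18) if abs(x-c)>8])
    print('col');print([(y,*im[y,c]) for y in range(r-18,r+18) if abs(y-r)>4])
E
```

```text
lens 0.2 top [0.4311 0.2129] [160.5 208.5] [130.5625 182.5625] [190.4375 234.4375] 3106.015625 639.0507052313769
lens 0.2 side [0.4267 0.2201] [236.5334 130.9929] [208.5625 105.5625] [268.4375 157.4375] 2142.1484375 284.32751326134894
lens 0.2 top [ 0.4418 -0.115 ] [321.5 210.5] [291.5625 184.5625] [351.4375 236.4375] 3106.015625 578.929620499257
lens 0.2 side [ 0.4422 -0.1155] [242.542 243.618] [212.5625 217.5625] [272.4375 269.4375] 3091.609375 565.8081514120568
lens 0.25 top [0.4312 0.2119] [160.9915 208.462 ] [147.1875 194.8125] [174.9375 221.9375] 593.5546875 638.9251772036077
lens 0.25 side [0.4326 0.2163] [238.8185 131.767 ] [226.8125 124.0625] [250.8125 139.5625] 304.4453125 286.38054306892445
lens 0.25 top [ 0.4417 -0.115 ] [321.5052 210.5288] [291.5625 184.5625] [351.4375 236.4375] 3102.1953125 578.9434244241565
lens 0.25 side [ 0.4427 -0.1156] [242.8097 243.6624] [227.0625 230.1875] [257.5625 258.0625] 647.7421875 565.9956722925417
lens 0.3 top [0.4312 0.2118] [161.0361 208.4884] [147.4375 195.0625] [174.6875 221.6875] 574.125 638.9302843498299
lens 0.3 side [0.4327 0.2159
[... 5181 characters left out ...]
int64(173), np.int64(102), np.int64(51)), (137, np.int64(107), np.int64(64), np.int64(31)), (138, np.int64(87), np.int64(52), np.int64(28)), (139, np.int64(93), np.int64(57), np.int64(30)), (140, np.int64(114), np.int64(96), np.int64(79)), (141, np.int64(146), np.int64(148), np.int64(142)), (142, np.int64(116), np.int64(117), np.int64(113)), (143, np.int64(107), np.int64(106), np.int64(103)), (144, np.int64(108), np.int64(106), np.int64(103)), (145, np.int64(109), np.int64(109), np.int64(103)), (146, np.int64(110), np.int64(110), np.int64(104)), (147, np.int64(101), np.int64(102), np.int64(96)), (148, np.int64(95), np.int64(99), np.int64(93)), (149, np.int64(96), np.int64(99), np.int64(94))]
```

By my best estimate the lens sits within about 1 mm of the pad centre. The top camera shows about (0,-1) mm. The side camera's +y reading comes mostly from the pad's visible side wall and a bias it also showed for this lens on the table. A final check that nothing else moved, then I hand in.

```bash
python3 - <<'E'
from h import *
im=robot.snapshot('top'); im0=cv2.imread('pics/top0.png')[:,:,::-1].copy();im6=cv2.imread('pics/top6.png')[:,:,::-1].copy()
for nm,(x,y) in dict(green=(392,210),clear=(273,220),amber2=(262,170),amber3=(310,164)).items():
    t=im0[y-16:y+16,x-16:x+16];w=im[y-24:y+24,x-24:x+24]
    r=cv2.matchTemplate(cv2.GaussianBlur(w,(3,3),0),t,cv2.TM_CCOEFF_NORMED);_,v,_,l=cv2.minMaxLoc(r);print(nm,round(v,3),(l[0]-8,l[1]-8))
print('lens on stand',lensmask('top',im,(161,209))[0],lensmask('top',im6,(161,209))[0])
s=robot.sense();print(s['t'],s['force'],abs(s['joint_vel']).max(),s['tool_pos'])
robot.sign_off()
E
```

```text
green 0.996 (0, 0)
clear 0.994 (0, 0)
amber2 0.996 (0, 0)
amber3 0.996 (0, 0)
lens on stand [161.31923077 208.47115385] [161.35192308 208.44615385]
8.9167 [0.57369977 0.16234159 0.78607492] 0.06806690757716087 [0.25870405 0.16352881 0.3587628 ]
the job is handed in; nothing more can be done
```

The amber lens nearest the base is now on the stand's black pad, dome up and level in the side view, and the job is handed in at t = 8.9 s. I lowered it until the wrist force showed contact (5.6 N, at the height predicted for seating), let go and backed the arm clear.

**Final checks:**
- **Still in place:** the lens stayed put between the last two pictures.
- **Other lenses:** the green, clear and two other amber lenses show no shift from the first picture.

**Centring:**
- **Along x:** both cameras put the lens within about 0.6 mm of the pad's centre.
- **Along y:** the cameras disagree. The top camera reads about -1 mm, and the side camera +3 to +4.6 mm.
- **Side camera reading:** I put most of it down to the pad's dark side wall and to a bias of about +2 mm on this lens when it lay on the table. I did not confirm that.
- **Arm position:** the arm's own position at release agrees with a lens centred to about 1 mm, so I did not re-grip it.

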